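# Gauge the depth of a pipe union's seat and lock the reading

### The arm

A 7-joint arm with a two-finger parallel gripper is mounted at the origin on the work surface. World frame = base frame: x ahead of the robot, y to its left, z up, the work surface at z = 0. Lengths are in m, angles in rad, forces in N, time in s.
With the tool pointing down it reaches from about 0.4 to 0.85 m from the base axis. Payload 4.4 kg.
Tool frame: the origin (TCP) lies at the very end of the fingers, on their centre line; the grasp point (between the pads) lies ctrl.grip_depth behind it (ctrl.grip_depth is the distance from the TCP to the grasp point, in m); y points along the fingers, x is the direction in which the jaws open and shut, and the axes are right-handed (so a half turn about y gives the same grasp; the last joint's range is limited). The gripper opens to 94 mm and grips with 3 to 60 N. Pads are 16 mm wide; open, the fingers measure 119 mm over their backs; the gripper's body (75 mm by 177 mm) begins 78 mm behind the grasp point.
Start: joints at [-1.254, 0.628, 0.038, 1.517, -0.027, 0.996, -0.02], TCP at [0.243, 0.603, 0.205] pointing down, gripper open.
Joint ranges: [-3.06, 3.06], [-0.37, 2.12], [-1.25, 1.32], [0.18, 2.47], [-1.1, 4.24], [0.23, 1.98], [-2.94, 2.94]. Speed limits (rad/s): [2.57, 2.57, 3.14, 3.14, 3.14, 3.14, 3.14].

### API

Orientations are given as a rotation vector (axis times angle).
In Python, from station import telemetry, imaging, order, ctrl gives the robot as it stands.
- The arm moves only by the shell command python3 -m handwheel 'ROWS' [FORCE]. ROWS is JSON, a list of rows, each an object with "grip": the gripper's target within -1 to 1 (fully open at 1, half-way at 0, shut at -1); "dp": the shift along the tool's x, y, z in units of 20 cm (1.0 is 20 cm), a list of three; "twist": the turn about the tool's y in units of pi rad (1.0 is pi rad). A call has 1 to 10 rows; each row is the pose to reach, as a shift and turn from the pose commanded when the call began, along the tool's axes at that moment, turning the shorter way round; what a row does not reach only later rows make up. A row lasts 1/8 s, in which the tool goes at most 62.5 mm and 10.7 degrees, less where a joint would pass 70% of its speed; a pose out of reach is approached as far as the arm can. A call with a number of a shift or a turn outside -1 to 1 is refused whole. A call with a gripper value outside its range is refused whole. The fingers move at their own pace and stop on an object; FORCE is the grip in N (left out, the last holds). Time passes only in rows, so rows that repeat a pose let the fingers close. It gives the time, the measured TCP pose, the force and the opening at its end, in the units of the state.
- telemetry.get_state(): the state, without advancing time (a new reading comes with each control period).
- imaging.capture(name): name is "scene" or "top"; returns the picture (480x640x3 uint8, red, green, blue); there is no depth.
- imaging.get_calibration(name): a dict with "mtx" (3x3 intrinsics, pixels), "R" (3x3) and "t" (3): a world point X has camera coordinates R X + t. Camera axes: x right, y down, z forward; pixel columns grow to the right and rows downward; lengths in m; the calibration is good to about 2 mm. A picture is of the moment at which its call begins. get_calibration takes no time and is no camera call.
- order.sign_off(): hands the job in, once; it reports no verdict.
The state is a dict: "t": time; "joint_pos": joint angles; "joint_velocities": joint speeds; "effort": joint torques, N m; "position": TCP position; "orientation": TCP orientation; "force": force on the tool from outside, world axes, zero at the start; "ft_torque": the same for the moment, N m; "width": finger opening in m.
Only numpy, scipy, OpenCV 4.12 (cv2) and the standard library are available. Lean on these libraries where they do the work, as an engineer would, in place of code of your own. Each camera call takes 0.05 s, during which the arm holds its last target. There are 200 camera calls.

### The job

Take the depth gauge's probe by its black knob and lower it into the pipe union until its tip touches the seat at the bottom of the bore. Then lock the probe at that height by swinging the red-ended clamp lever a quarter turn, as far as it goes. Leave the loose things around the stand where they are.

Things in the scene. Friction and masses are not known exactly. Their poses are not given: they have to be found in the camera images.
- stand: green depth-gauge stand screwed to the bench (place and yaw differ each time). Origin: on the bench under the probe's axis; z up. Base 130 (x) by 180 (y) by 12 mm, from y -120 to +60 mm. A column 45 by 30 mm at y -85 mm carries a steel guide head, 34 mm wide in x, from y -100 to +30 mm, underside 105 and top 130 mm above the bench.
- union_rim (a point): centre of the open top rim of the black iron pipe union held fast in the stand, on the probe's axis, 82 mm above the bench. Union 72 mm across, neck 60 mm, round bore 44 mm wide.
- seat: brass seat, the flat bottom of the union's bore, 43 mm wide; fixed. Origin: centre of its top face, straight below the probe tip. Its height differs each time, 30 to 55 mm above the bench.
- probe: the sliding probe: an upright 12 by 12 mm aluminium bar with a 10 mm wide steel tip, that slides only straight up and down through the guide head. Origin: lowest point of the tip; z up. Starts with the tip 87 to 102 mm above the bench. Drag about 1 N going down, 2.5 N going up; it stays where it is left. The locked clamp holds it fast.
- probe_knob (a point): centre of the round black knob on top of the probe, 28 mm across and 26 mm tall, upright; 150 mm above the tip, moves with it. Nothing stands beside it; the guide head and lever below stay clear of it all the way down.
- clamp (a joint): angle of the clamp lever about its upright pivot, rad: 0 to 0.25 at the start (open), 1.57 fully locked (stop). At 0 the lever points along the stand's -x, at 1.57 along its +y (clockwise seen from above). It stays where it is left; 1 to 5 N at the post swings it, firmer in the second half as its cam presses on the probe.
- lever_post (a point): upright round red post at the lever's end, 18 mm across, 42 mm tall; this point is on its axis, 10 mm below its top and 176 mm above the bench. It travels on an arc of radius 90 mm about lever_pivot. The lever arm, 10 mm thick, joins the post's foot: its top is 22 mm below this point.
- lever_pivot (a point): point on the lever's upright pivot axis at the height of lever_post; 18 mm to the stand's +y from the probe's axis. The hub below is 22 mm across and ends 22 mm lower than this point.
- pressure_gauge: loose round brass pressure gauge with a cracked glass, lying on its back, 90 mm across, 32 mm tall, its stub pipe reaching to 70 mm from the centre; bystander. Origin: centre of its underside.
- thermostat: loose cream thermostat dial, 80 mm across, 35 mm tall; bystander. Origin: centre of its underside.
- spare_union: loose black iron pipe union standing on the bench, 68 mm across, 55 mm tall; bystander. Origin: centre of its underside.

How it is judged:
By the outcome, as a careful person would: the job done as asked, in the order asked, and still so for the second after the job is handed in, with the robot touching nothing.
It also fails if it takes over 54 s, if anything falls off the work surface, if the arm or the gripper's body presses on something with over 40 N, if the wrist force passes 120 N, or if a joint passes its speed limit or range.

## Working session

There is one attempt and no reset: what is moved stays moved. The work goes in short steps, Python scripts to look and compute and a shell command to move; the robot and the scene stay as the last step left them, time stands still between calls to the robot, and variables do not carry over. Pictures are saved under pics/ and viewed, about 8 in all and at most 12, crops included, and the job is handed in when it is done.

```bash
mkdir -p pics; python3 - <<'E'
from station import telemetry, imaging, order, ctrl
import cv2
for n in("scene","top"):
    im=imaging.capture(n); cv2.imwrite(f"pics/{n}0.png",im[:,:,::-1])
    c=imaging.get_calibration(n); print(n,c)
s=telemetry.get_state(); print({k:s[k] for k in("t","position","orientation","force","width")},ctrl.grip_depth)
E
```

```text
scene {'mtx': array([[544.02458007,   0.        , 323.26664845],
       [  0.        , 544.02458007, 234.03225194],
       [  0.        ,   0.        ,   1.        ]]), 'R': array([[-0.63411227,  0.77323073,  0.0039838 ],
       [ 0.65270404,  0.5380187 , -0.5333979 ],
       [-0.414583  , -0.33563391, -0.84585508]]), 't': array([ 0.35406994, -0.28533704,  1.56633165])}
top {'mtx': array([[523.19257049,   0.        , 315.65019684],
       [  0.        , 523.19257049, 239.84155514],
       [  0.        ,   0.        ,   1.        ]]), 'R': array([[-0.01274153, -0.99983744,  0.01275744],
       [-0.99166722,  0.01099966, -0.12835547],
       [ 0.12819428, -0.01428658, -0.99164617]]), 't': array([0.00321129, 0.58624543, 1.1851226 ])}
{'t': 0.1, 'position': array([0.24253182, 0.60241072, 0.20464806]), 'orientation': array([-1.36733152, -0.9217193 ,  0.9240487 ]), 'force': array([-0.38050369, -0.06785186, -0.26843841]), 'width': 0.09389036701068006} 0.0188
```

View pics/scene0.png

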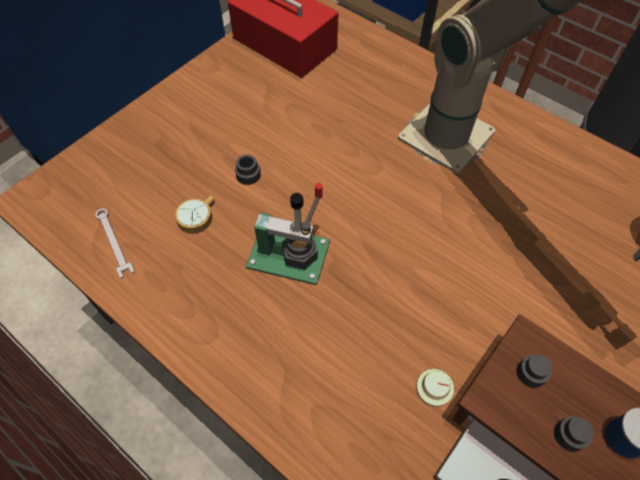

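View pics/top0.png

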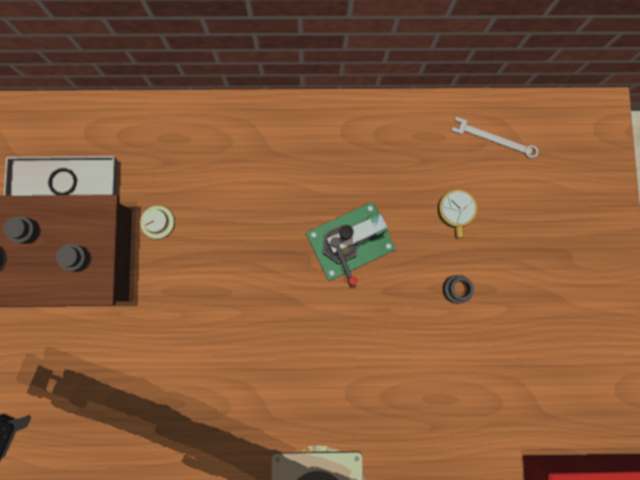

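Top view: stand at about (350,240), knob (346,232), red post (352,281). Scene view: knob (296,200), post (318,190). The bystanders are well away from the stand. Next I measure by triangulation.

```bash
cat > h.py <<'E'
import numpy as np, cv2
from station import telemetry, imaging, ctrl
from scipy.spatial.transform import Rotation as Ro
def cal(n):
    c=imaging.get_calibration(n); return c["mtx"],c["R"],c["t"]
def ray(n,uv):
    K,R,t=cal(n); d=R.T@np.linalg.solve(K,[*uv,1.]); return -R.T@t,d/np.linalg.norm(d)
def plane(n,uv,z):
    o,d=ray(n,uv); return o+d*(z-o[2])/d[2]
def tri(a,b):
    (o,d),(p,e)=ray("scene",a),ray("top",b)
    s=np.linalg.lstsq(np.c_[d,-e],p-o,rcond=None)[0]
    A,B=o+d*s[0],p+e*s[1]; return (A+B)/2,np.linalg.norm(A-B)
def proj(n,X):
    K,R,t=cal(n); q=K@(R@np.asarray(X)+t); return q[:2]/q[2]
def blobs(m,roi,k=3):
    x0,y0,x1,y1=roi; M=np.zeros_like(m,np.uint8); M[y0:y1,x0:x1]=m[y0:y1,x0:x1]
    n,l,s,c=cv2.connectedComponentsWithStats(M.astype(np.uint8))
    i=1+np.argsort(-s[1:,4])[:k]; return [(c[j].round(1),s[j].tolist()) for j in i],l,i
def red(im):
    h=cv2.cvtColor(im,cv2.COLOR_RGB2HSV); return ((h[...,0]<6)|(h[...,0]>174))&(h[...,1]>180)&(h[...,2]>70)
def green(im):
    h=cv2.cvtColor(im,cv2.COLOR_RGB2HSV); return (h[...,0]>55)&(h[...,0]<95)&(h[...,1]>80)&(h[...,2]>30)
def dark(im): return im.max(2)<40
E
python3 - <<'E'
from h import *
R={"scene":(230,170,345,300),"top":(290,190,410,300)}
for n in R:
    im=cv2.imread(f"pics/{n}0.png")[:,:,::-1].copy()
    for f in(red,green,dark): print(n,f.__name__,blobs(f(im),R[n])[0])
    b,l,i=blobs(green(im),R[n]); pts=np.argwhere(np.isin(l,i))[:,::-1].astype(np.float32)
    if n=="top":
        P=np.array([plane(n,p,.012)[:2] for p in pts],np.float32); r=cv2.minAreaRect(P); print(r,cv2.boxPoints(r))
    x0,y0,x1,y1=R[n]; cv2.imwrite(f"pics/{n}c.png",cv2.resize(im[y0:y1,x0:x1,::-1],None,fx=5,fy=5,interpolation=cv2.INTER_CUBIC)[:600])
a,b=cv2.imread("pics/scenec.png"),cv2.imread("pics/topc.png")
h=480;c=np.hstack([cv2.resize(a,(400,int(a.shape[0]*400/a.shape[1])))[:h],cv2.resize(b,(400,int(b.shape[0]*400/b.shape[1])))[:h] if 0 else cv2.copyMakeBorder(cv2.resize(b,(400,int(b.shape[0]*400/b.shape[1]))),0,200,0,0,cv2.BORDER_CONSTANT)[:min(h,int(a.shape[0]*400/a.shape[1]))]])
cv2.imwrite("pics/crop1.png",c); print(c.shape)
E
```

```text
scene red [(array([318.3, 189.6]), [315, 183, 7, 15, 82])]
scene green [(array([282.1, 257.5]), [247, 226, 82, 58, 1838])]
scene dark [(array([300.5, 262.1]), [285, 253, 32, 16, 176]), (array([296.3, 201.1]), [291, 194, 12, 15, 146]), (array([294.1, 247. ]), [282, 239, 29, 16, 125])]
top red [(array([349., 280.]), [349, 280, 1, 1, 1])]
top green [(array([337.6, 236.8]), [307, 203, 72, 77, 1103]), (array([370.6, 249.2]), [347, 229, 47, 41, 818])]
top dark [(array([372.7, 237.3]), [370, 236, 7, 4, 15]), (array([343.5, 238. ]), [341, 237, 6, 3, 11]), (array([378., 236.]), [378, 236, 1, 1, 1])]
((0.587116003036499, -0.08821538835763931), (0.1242804080247879, 0.17680302262306213), 24.508544921875) [[ 0.49390316 -0.03355646]
 [ 0.5672462  -0.19442943]
 [ 0.68032885 -0.14287432]
 [ 0.6069858   0.01799865]]
(417, 800, 3)
```

View pics/crop1.png

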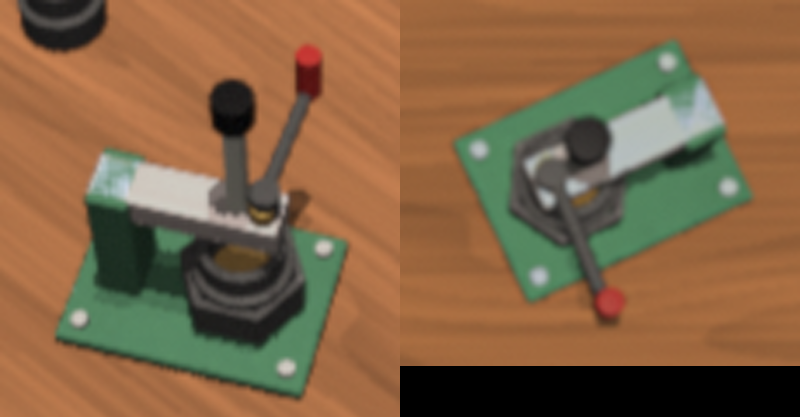

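The crop shows the knob, the lever pointing toward the robot (open), and the bore through the guide with its brass seat. The base rectangle comes out at 124x177 mm, which agrees with the given size. Next come the knob and post.

```bash
python3 - <<'E'
from h import *
im=cv2.imread("pics/top0.png")[:,:,::-1].copy(); h=cv2.cvtColor(im,cv2.COLOR_RGB2HSV)
print(blobs(im.max(2)<62,(336,222,356,242),2)[0]); 
print(blobs(((h[...,0]<5)|(h[...,0]>172))&(h[...,1]>140),(340,270,362,292),2)[0])
y=np.array([-.4148,.9099,0]);x=np.array([.9099,.4148,0]);o=np.array([.5747,-.0609,0])
for s,t in(((296.8,201.3),(345.8,232)),((318.3,190.3),(352.9,280.6))):
    X,e=tri(s,t); d=X-o; print(X.round(4),e.round(4),"stand",(d@x).round(4),(d@y).round(4))
for zz in (.237,.245,.252): print("knobcentre proj",zz,proj("top",o+[0,0,zz]).round(1),proj("scene",o+[0,0,zz]).round(1))
for n,u in(("scene",(318.3,190.3)),("top",(352.9,280.6))):
    for z in(.165,.176,.186):
        d=plane(n,u,z)-o; print(n,z,(d@x).round(4),(d@y-.018).round(4),np.hypot(d@x,d@y-.018).round(4),np.arctan2(d@y-.018,-(d@x)).round(3))
st=telemetry.get_state(); print(Ro.from_rotvec(st["orientation"]).as_matrix().round(3))
E
```

```text
[(array([345.2, 232.6]), [339, 226, 13, 15, 147])]
[(array([352.3, 280.5]), [349, 277, 8, 8, 54])]
[ 0.5751 -0.0599  0.2378] 0.0004 stand 0.0008 0.0007
[ 0.4834 -0.0776  0.167 ] 0.0008 stand -0.09 0.0227
knobcentre proj 0.237 [346.2 232.3] [296.5 201.1]
knobcentre proj 0.245 [346.5 231.7] [296.3 198.9]
knobcentre proj 0.252 [346.7 231.2] [296.2 196.9]
scene 0.165 -0.0914 0.0047 0.0915 0.051
scene 0.176 -0.0835 0.0069 0.0838 0.082
scene 0.186 -0.0763 0.0089 0.0768 0.116
top 0.165 -0.0899 0.0041 0.09 0.046
top 0.176 -0.09 0.0052 0.0902 0.057
top 0.186 -0.0901 0.0061 0.0903 0.068
[[ 0.374 -0.001 -0.928]
 [ 0.928 -0.002  0.374]
 [-0.002 -1.    -0.   ]]
```

Knob at (0.575, -0.0605, 0.2375), so the tip is at about 87.5 mm. Post at clamp angle about 0.055. Both agree with the given sizes to about 1 mm. The current jaw direction (68°) bisects the lever's swing and suits the knob too, so no twist is needed. I lift and cross over.

```bash
python3 -m handwheel '[{"grip":1,"dp":[0,-0.43,0],"twist":0},{"grip":1,"dp":[0,-0.43,0],"twist":0},{"grip":1,"dp":[-0.82,-0.43,-0.93],"twist":0},{"grip":1,"dp":[-0.82,-0.43,-0.93],"twist":0},{"grip":1,"dp":[-0.82,-0.43,-0.93],"twist":0},{"grip":1,"dp":[-0.82,-0.43,-0.93],"twist":0},{"grip":1,"dp":[-0.82,-0.43,-0.93],"twist":0}]'
python3 -m handwheel '[{"grip":1,"dp":[-0.82,0,-0.93],"twist":0},{"grip":1,"dp":[-0.82,0,-0.93],"twist":0},{"grip":1,"dp":[-0.82,0,-0.93],"twist":0},{"grip":1,"dp":[-0.82,0,-0.93],"twist":0},{"grip":1,"dp":[-0.82,0,-0.93],"twist":0},{"grip":1,"dp":[-0.82,0,-0.93],"twist":0}]'
python3 -m handwheel '[{"grip":1,"dp":[-0.8,0,-0.9],"twist":0},{"grip":1,"dp":[-0.8,0,-0.9],"twist":0},{"grip":1,"dp":[-0.8,0,-0.9],"twist":0},{"grip":1,"dp":[-0.8,0,-0.9],"twist":0},{"grip":1,"dp":[-0.8,0,-0.9],"twist":0},{"grip":1,"dp":[-0.8,0,-0.9],"twist":0},{"grip":1,"dp":[-0.8,0,-0.9],"twist":0}]'
cat >> h.py <<'E'
def go(target):
    s=telemetry.get_state(); M=Ro.from_rotvec(s["orientation"]).as_matrix()
    print("t",s["t"],"pos",s["position"].round(4),"F",s["force"].round(2),"w",round(s["width"],4),"dp",(M.T@(np.array(target)-s["position"])/.2).round(4)); return M
E
python3 -c "
from h import *
print(go([.575,-.0605,.2227]).round(3))"
```

```text
t: 0.98
position: [0.3569, 0.3762, 0.2916]
orientation: [-1.372, -0.916, 0.917]
force: [-1.5, 1.2, -0.2]
width: 0.0936
t: 1.72
position: [0.4648, 0.1615, 0.2912]
orientation: [-1.364, -0.924, 0.924]
force: [0.3, -0.6, 0.1]
width: 0.0939
t: 2.6
position: [0.5723, -0.0528, 0.2913]
orientation: [-1.363, -0.926, 0.926]
force: [0.3, -1.0, -0.4]
width: 0.094
t 2.6 pos [ 0.5723 -0.0528  0.2913] F [ 0.31 -1.02 -0.4 ] w 0.094 dp [-0.0312  0.3432 -0.0273]
[[ 0.369 -0.001 -0.929]
 [ 0.929  0.001  0.369]
 [ 0.001 -1.     0.001]]
```

```bash
python3 -m handwheel '[{"grip":1,"dp":[-0.02,0,-0.02],"twist":0},{"grip":1,"dp":[-0.02,0,-0.02],"twist":0},{"grip":1,"dp":[-0.02,0,-0.02],"twist":0}]'
python3 -c "
from h import *
go([.575,-.0605,.2227])"
```

```text
t: 2.98
position: [0.5747, -0.061, 0.2915]
orientation: [-1.366, -0.923, 0.923]
force: [0.4, 0.0, -0.5]
width: 0.0939
t 2.975 pos [ 0.5747 -0.061   0.2915] F [ 0.36  0.   -0.49] w 0.0939 dp [ 0.0028  0.3441 -0.0006]
```

Aligned to within 1 mm. I lower to the knob and close on it.

```bash
python3 -m handwheel '[{"grip":1,"dp":[0,0.17,0],"twist":0},{"grip":1,"dp":[0,0.344,0],"twist":0},{"grip":1,"dp":[0,0.344,0],"twist":0},{"grip":1,"dp":[0,0.344,0],"twist":0},{"grip":-1,"dp":[0,0.344,0],"twist":0},{"grip":-1,"dp":[0,0.344,0],"twist":0},{"grip":-1,"dp":[0,0.344,0],"twist":0},{"grip":-1,"dp":[0,0.344,0],"twist":0},{"grip":-1,"dp":[0,0.344,0],"twist":0},{"grip":-1,"dp":[0,0.344,0],"twist":0}]' 25
python3 -m handwheel '[{"grip":-1,"dp":[0,0,0],"twist":0},{"grip":-1,"dp":[0,0.02,0],"twist":0},{"grip":-1,"dp":[0,0.04,0],"twist":0},{"grip":-1,"dp":[0,0.06,0],"twist":0},{"grip":-1,"dp":[0,0.08,0],"twist":0},{"grip":-1,"dp":[0,0.1,0],"twist":0},{"grip":-1,"dp":[0,0.1,0],"twist":0}]'
```

```text
t: 4.22
position: [0.5747, -0.0611, 0.2226]
orientation: [-1.366, -0.923, 0.923]
force: [-0.1, -0.2, 0.9]
width: 0.0375
t: 5.1
position: [0.5752, -0.0597, 0.202]
orientation: [-1.365, -0.924, 0.922]
force: [2.1, 4.9, -2.7]
width: 0.0272
```

```bash
python3 -m handwheel '[{"grip":-1,"dp":[0,0.02,0],"twist":0},{"grip":-1,"dp":[0,0.04,0],"twist":0},{"grip":-1,"dp":[0,0.05,0],"twist":0},{"grip":-1,"dp":[0,0.05,0],"twist":0}]'
python3 -c "
from h import *
for n,r in(('scene',(250,170,345,270)),('top',(310,205,390,275))):
    im=imaging.capture(n)[:,:,::-1]; x0,y0,x1,y1=r; cv2.imwrite('pics/c2%s.png'%n,cv2.resize(im[y0:y1,x0:x1],(400,400),interpolation=cv2.INTER_CUBIC))
cv2.imwrite('pics/crop2.png',np.hstack([cv2.imread('pics/c2scene.png'),cv2.imread('pics/c2top.png')]))"
```

```text
t: 5.6
position: [0.5753, -0.0597, 0.1921]
orientation: [-1.365, -0.924, 0.922]
force: [2.8, 5.1, -2.8]
width: 0.0274
```

View pics/crop2.png

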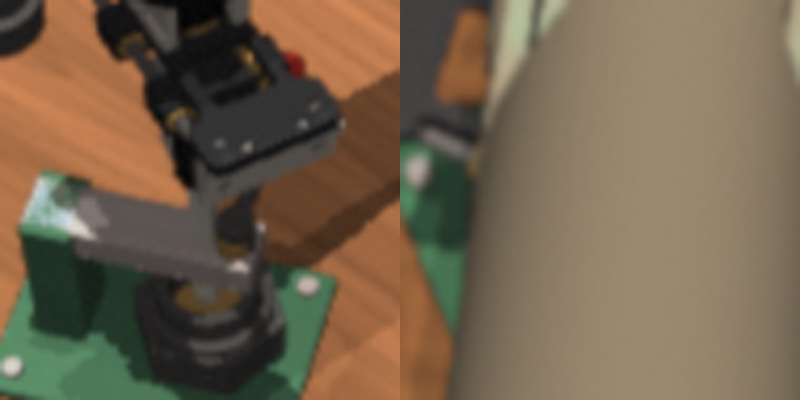

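The probe follows: its tip is visible under the guide, entering the union. I continue in small steps and watch Fz.

```bash
python3 -m handwheel '[{"grip":-1,"dp":[0,0.005,0],"twist":0},{"grip":-1,"dp":[0,0.01,0],"twist":0},{"grip":-1,"dp":[0,0.015,0],"twist":0},{"grip":-1,"dp":[0,0.015,0],"twist":0}]'
python3 -m handwheel '[{"grip":-1,"dp":[0,0.005,0],"twist":0},{"grip":-1,"dp":[0,0.01,0],"twist":0},{"grip":-1,"dp":[0,0.01,0],"twist":0}]'
python3 -m handwheel '[{"grip":-1,"dp":[0,0.005,0],"twist":0},{"grip":-1,"dp":[0,0.01,0],"twist":0},{"grip":-1,"dp":[0,0.01,0],"twist":0}]'
```

```text
t: 6.2
position: [0.5753, -0.0597, 0.1894]
orientation: [-1.365, -0.925, 0.922]
force: [2.2, 5.1, -0.6]
width: 0.0274
t: 6.58
position: [0.5753, -0.0596, 0.1874]
orientation: [-1.365, -0.925, 0.922]
force: [2.8, 4.2, 0.8]
width: 0.0269
t: 6.95
position: [0.5753, -0.0597, 0.1854]
orientation: [-1.365, -0.925, 0.922]
force: [1.4, 5.8, -0.2]
width: 0.0274
```

```bash
for i in 1; do :; done
python3 -m handwheel '[{"grip":-1,"dp":[0,0.005,0],"twist":0},{"grip":-1,"dp":[0,0.01,0],"twist":0},{"grip":-1,"dp":[0,0.01,0],"twist":0}]'
python3 -m handwheel '[{"grip":-1,"dp":[0,0.005,0],"twist":0},{"grip":-1,"dp":[0,0.01,0],"twist":0},{"grip":-1,"dp":[0,0.01,0],"twist":0}]'
```

```text
t: 7.32
position: [0.5753, -0.0597, 0.1834]
orientation: [-1.365, -0.925, 0.922]
force: [2.6, 4.9, 0.7]
width: 0.0272
t: 7.7
position: [0.5754, -0.0597, 0.1828]
orientation: [-1.365, -0.925, 0.922]
force: [0.0, 5.9, 9.3]
width: 0.0269
```

```bash
python3 -m handwheel '[{"grip":-1,"dp":[0,0.005,0],"twist":0},{"grip":-1,"dp":[0,0.005,0],"twist":0}]'
```

```text
t: 7.95
position: [0.5755, -0.0598, 0.1826]
orientation: [-1.366, -0.926, 0.921]
force: [-2.0, 6.5, 14.1]
width: 0.0276
```

Firm contact: Fz rose to 14 N over 0.2 mm, with the tip at about 47.5 mm, inside the allowed range. I relieve the load, release and rise clear, then look.

```bash
python3 -m handwheel '[{"grip":-1,"dp":[0,-0.01,0],"twist":0},{"grip":-1,"dp":[0,-0.01,0],"twist":0},{"grip":0.6,"dp":[0,-0.01,0],"twist":0},{"grip":0.6,"dp":[0,-0.01,0],"twist":0},{"grip":0.6,"dp":[0,-0.01,0],"twist":0},{"grip":0.6,"dp":[0,-0.01,0],"twist":0},{"grip":0.6,"dp":[0,-0.01,0],"twist":0}]'
python3 -m handwheel '[{"grip":0.6,"dp":[0,-0.27,0],"twist":0},{"grip":0.6,"dp":[0,-0.54,0],"twist":0},{"grip":0.6,"dp":[0,-0.54,0],"twist":0},{"grip":0.6,"dp":[-0.251,-0.54,0.394],"twist":0},{"grip":0.6,"dp":[-0.251,-0.54,0.394],"twist":0},{"grip":0.6,"dp":[-0.251,-0.54,0.394],"twist":0},{"grip":0.6,"dp":[-0.251,-0.54,0.394],"twist":0},{"grip":0.6,"dp":[-0.251,-0.54,0.394],"twist":0}]'
python3 -c "
from h import *
go([.4836,-.0772,.157])
im=imaging.capture('scene'); cv2.imwrite('pics/s3.png',im[:,:,::-1])
cv2.imwrite('pics/crop3.png',cv2.resize(im[160:300,230:370,::-1],(600,600),interpolation=cv2.INTER_CUBIC))
for z in (.1975,.2175): print(z,proj('scene',[.575,-.0602,z]).round(1))"
```

```text
t: 8.82
position: [0.5747, -0.0613, 0.1826]
orientation: [-1.366, -0.922, 0.923]
force: [0.3, 0.2, -0.1]
width: 0.0732
t: 9.82
position: [0.4839, -0.0779, 0.2903]
orientation: [-1.366, -0.923, 0.923]
force: [-0.1, 1.6, -0.7]
width: 0.0753
t 9.825 pos [ 0.4839 -0.0779  0.2903] F [-0.13  1.61 -0.71] w 0.0753 dp [0.0027 0.6664 0.0025]
0.1975 [297.3 212. ]
0.2175 [297.  206.7]
```

View pics/crop3.png

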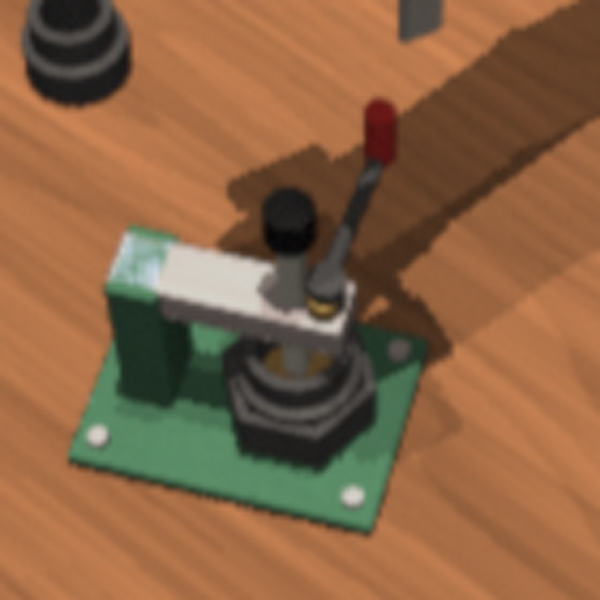

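The image matches a knob at 197.5 mm, with the lever still open and the probe in the bore. Now I lower onto the post and close.

```bash
python3 -m handwheel '[{"grip":0.6,"dp":[0,0.3,0],"twist":0},{"grip":0.6,"dp":[0,0.5,0],"twist":0},{"grip":0.6,"dp":[0,0.635,0],"twist":0},{"grip":0.6,"dp":[0,0.635,0],"twist":0},{"grip":-1,"dp":[0,0.635,0],"twist":0},{"grip":-1,"dp":[0,0.635,0],"twist":0},{"grip":-1,"dp":[0,0.635,0],"twist":0},{"grip":-1,"dp":[0,0.635,0],"twist":0},{"grip":-1,"dp":[0,0.635,0],"twist":0},{"grip":-1,"dp":[0,0.635,0],"twist":0}]' 25
python3 -m handwheel '[{"grip":-1,"dp":[0,0,0],"twist":0},{"grip":-1,"dp":[0,0,0],"twist":0},{"grip":-1,"dp":[0,0,0],"twist":0}]'
python3 - <<'E'
from h import *
M=go([.4836,-.0772,.163])
y=np.array([-.4148,.9099,0]);x=np.array([.9099,.4148,0]);o=np.array([.575,-.0603,0])
P=lambda a:o+y*.018+.09*(-np.cos(a)*x+np.sin(a)*y)
p0=telemetry.get_state()["position"]; d=p0-o-.018*y; a0=np.arctan2(d@y,-d@x); print("r",np.hypot(d@x,d@y),"a0",a0)
for a in [.2,.35,.5,.65,.8,.95,1.1,1.25,1.4,1.5,1.57,1.6,1.65]: print(a,(M.T@(P(a)-P(a0))/.2).round(3))
E
```

```text
t: 11.12
position: [0.4839, -0.0779, 0.1639]
orientation: [-1.367, -0.924, 0.921]
force: [3.9, 2.3, -1.3]
width: 0.0187
t: 11.5
position: [0.4841, -0.0778, 0.1639]
orientation: [-1.367, -0.925, 0.922]
force: [4.3, 2.4, -0.8]
width: 0.0172
t 11.5 pos [ 0.4841 -0.0778  0.1639] F [ 4.25  2.44 -0.85] w 0.0172 dp [0.0018 0.0044 0.0032]
r 0.09008236002222118 a0 0.04239070673449769
0.2 [ 0.055 -0.     0.045]
0.35 [ 0.113 -0.     0.079]
0.5 [ 0.175 -0.     0.105]
0.65 [0.241 0.    0.12 ]
0.8 [0.308 0.    0.126]
0.95 [0.375 0.    0.122]
1.1 [0.441 0.    0.107]
1.25 [0.504 0.    0.083]
1.4 [0.563 0.001 0.05 ]
1.5 [0.599 0.001 0.023]
1.57 [0.622 0.001 0.002]
1.6 [ 0.632  0.001 -0.007]
1.65 [ 0.648  0.001 -0.023]
```

```bash
python3 -m handwheel '[{"grip":-1,"dp":[0.025,0,0.023],"twist":0},{"grip":-1,"dp":[0.055,0,0.045],"twist":0},{"grip":-1,"dp":[0.083,0,0.063],"twist":0},{"grip":-1,"dp":[0.113,0,0.079],"twist":0},{"grip":-1,"dp":[0.144,0,0.093],"twist":0},{"grip":-1,"dp":[0.175,0,0.105],"twist":0},{"grip":-1,"dp":[0.208,0,0.113],"twist":0},{"grip":-1,"dp":[0.241,0,0.12],"twist":0},{"grip":-1,"dp":[0.308,0,0.126],"twist":0},{"grip":-1,"dp":[0.308,0,0.126],"twist":0}]'
python3 -c "
from h import *
y=np.array([-.4148,.9099,0]);x=np.array([.9099,.4148,0]);o=np.array([.575,-.0603,0])
M=go([0,0,0]);d=telemetry.get_state()['position']-o-.018*y;print(np.hypot(d@x,d@y),np.arctan2(d@y,-d@x))"
```

```text
t: 12.75
position: [0.4799, -0.0095, 0.1632]
orientation: [-1.361, -0.921, 0.927]
force: [-4.8, 1.2, 5.0]
width: 0.0173
t 12.75 pos [ 0.4799 -0.0095  0.1632] F [-4.82  1.15  5.01] w 0.0173 dp [-0.8465  0.8288  2.2413]
0.0941153885036883 0.8020303291786959
```

```bash
python3 -m handwheel '[{"grip":-1,"dp":[0,0,0],"twist":0},{"grip":-1,"dp":[0,0,0],"twist":0}]'
python3 -c "
from h import *
im=imaging.capture('scene'); cv2.imwrite('pics/crop4.png',cv2.resize(im[160:280,240:360,::-1],(600,600),interpolation=cv2.INTER_CUBIC))"
```

```text
t: 13.0
position: [0.4797, -0.01, 0.1632]
orientation: [-1.361, -0.921, 0.926]
force: [-5.2, 2.3, 4.2]
width: 0.0175
```

View pics/crop4.png

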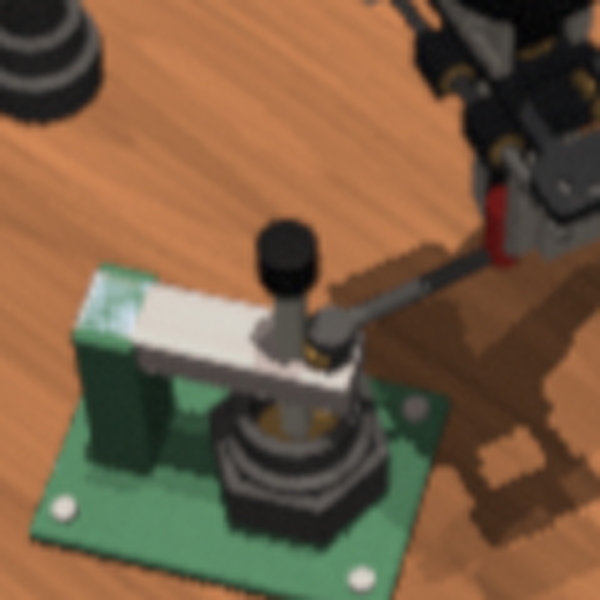

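The post is between the fingers at about half travel. I bring in a 4 mm inward correction and continue to the stop.

```bash
python3 -m handwheel '[{"grip":-1,"dp":[0.033,0,-0.01],"twist":0},{"grip":-1,"dp":[0.067,0,-0.02],"twist":0},{"grip":-1,"dp":[0.1,0,-0.03],"twist":0},{"grip":-1,"dp":[0.133,0,-0.039],"twist":0},{"grip":-1,"dp":[0.165,0,-0.05],"twist":0},{"grip":-1,"dp":[0.196,0,-0.063],"twist":0},{"grip":-1,"dp":[0.226,0,-0.08],"twist":0},{"grip":-1,"dp":[0.255,0,-0.096],"twist":0},{"grip":-1,"dp":[0.255,0,-0.096],"twist":0}]'
python3 -c "
from h import *
y=np.array([-.4148,.9099,0]);x=np.array([.9099,.4148,0]);o=np.array([.575,-.0603,0])
M=go([0,0,0]);d=telemetry.get_state()['position']-o-.018*y;print(np.hypot(d@x,d@y),np.arctan2(d@y,-d@x))"
```

```text
t: 14.18
position: [0.5166, 0.03, 0.1632]
orientation: [-1.361, -0.92, 0.926]
force: [-4.7, 1.9, 4.8]
width: 0.0176
t 14.175 pos [0.5166 0.03   0.1632] F [-4.71  1.86  4.83] w 0.0176 dp [-1.101   0.8301  2.3367]
0.08974245273695594 1.395662597300436
```

```bash
python3 -m handwheel '[{"grip":-1,"dp":[0.02,0,-0.013],"twist":0},{"grip":-1,"dp":[0.036,0,-0.027],"twist":0},{"grip":-1,"dp":[0.048,0,-0.038],"twist":0},{"grip":-1,"dp":[0.059,0,-0.048],"twist":0},{"grip":-1,"dp":[0.075,0,-0.063],"twist":0},{"grip":-1,"dp":[0.075,0,-0.063],"twist":0},{"grip":-1,"dp":[0.075,0,-0.063],"twist":0}]'
python3 -c "
from h import *
y=np.array([-.4148,.9099,0]);x=np.array([.9099,.4148,0]);o=np.array([.575,-.0603,0])
M=go([0,0,0]);d=telemetry.get_state()['position']-o-.018*y;F=telemetry.get_state()['force'];print(np.hypot(d@x,d@y),np.arctan2(d@y,-d@x),'F stand',F@x,F@y)"
```

```text
t: 15.05
position: [0.533, 0.0381, 0.1631]
orientation: [-1.361, -0.918, 0.927]
force: [-6.6, 0.4, 6.0]
width: 0.0173
t 15.05 pos [0.533  0.0381 0.1631] F [-6.64  0.41  6.01] w 0.0173 dp [-1.1702  0.8344  2.3956]
0.08896477899191527 1.600312243783807 F stand -5.869330526072474 3.130289572221296
```

```bash
python3 -m handwheel '[{"grip":-1,"dp":[0.01,0,-0.01],"twist":0},{"grip":-1,"dp":[0.02,0,-0.02],"twist":0},{"grip":-1,"dp":[0.02,0,-0.02],"twist":0},{"grip":-1,"dp":[0.02,0,-0.02],"twist":0}]'
python3 -c "
from h import *
y=np.array([-.4148,.9099,0]);x=np.array([.9099,.4148,0]);o=np.array([.575,-.0603,0])
M=go([0,0,0]);d=telemetry.get_state()['position']-o-.018*y;F=telemetry.get_state()['force'];print(np.hypot(d@x,d@y),np.arctan2(d@y,-d@x),'F stand',F@x,F@y)"
```

```text
t: 15.55
position: [0.5332, 0.0382, 0.1628]
orientation: [-1.358, -0.909, 0.933]
force: [-15.7, -4.0, 15.0]
width: 0.0175
t 15.55 pos [0.5332 0.0382 0.1628] F [-15.73  -4.05  15.  ] w 0.0175 dp [-1.1695  0.8593  2.3878]
0.08903916621983667 1.6030467078589812 F stand -15.989154988050098 2.84123945913438
```

A firm stop: 16 N with no further travel. I ease off, open, rise straight up and move clear, then look with both cameras.

```bash
python3 -m handwheel '[{"grip":-1,"dp":[-0.018,0,0.018],"twist":0},{"grip":-1,"dp":[-0.018,0,0.018],"twist":0},{"grip":0.3,"dp":[-0.018,0,0.018],"twist":0},{"grip":0.3,"dp":[-0.018,0,0.018],"twist":0},{"grip":0.3,"dp":[-0.018,0,0.018],"twist":0},{"grip":0.3,"dp":[-0.018,-0.2,0.018],"twist":0},{"grip":0.3,"dp":[-0.018,-0.5,0.018],"twist":0},{"grip":0.3,"dp":[-0.018,-0.75,0.018],"twist":0},{"grip":0.3,"dp":[-0.018,-0.75,0.018],"twist":0}]'
python3 -m handwheel '[{"grip":0.3,"dp":[0.95,0,0.5],"twist":0},{"grip":0.3,"dp":[0.95,0,0.5],"twist":0},{"grip":0.3,"dp":[0.95,0,0.5],"twist":0},{"grip":0.3,"dp":[0.95,0,0.5],"twist":0},{"grip":0.3,"dp":[0.95,0,0.5],"twist":0},{"grip":0.3,"dp":[0.95,0,0.5],"twist":0}]'
python3 - <<'E'
from h import *
A=imaging.capture('scene');B=imaging.capture('top')
cv2.imwrite('pics/crop5.png',np.hstack([cv2.resize(q[a:a+120,b:b+120,::-1],(400,400),interpolation=cv2.INTER_CUBIC) for q,a,b in((A,170,240),(B,180,290))]))
h=cv2.cvtColor(B,cv2.COLOR_RGB2HSV); rb=blobs(((h[...,0]<5)|(h[...,0]>172))&(h[...,1]>140),(290,180,410,300),2)[0]
ra=blobs(red(A),(240,170,360,290),2)[0]; kb=blobs(dark(A),(280,190,315,225),2)[0]; print(ra,rb,kb)
y=np.array([-.4148,.9099,0]);x=np.array([.9099,.4148,0]);o=np.array([.575,-.0603,0])
d=plane('top',rb[0][0],.18)-o-.018*y; print("r",np.hypot(d@x,d@y),"clamp",np.arctan2(d@y,-d@x))
print("knob expect",proj('scene',[.575,-.0602,.1975]))
E
```

```text
t: 16.68
position: [0.54, 0.038, 0.3176]
orientation: [-1.37, -0.93, 0.917]
force: [0.3, 0.2, -0.6]
width: 0.0611
t: 17.42
position: [0.5156, 0.2494, 0.3129]
orientation: [-1.368, -0.92, 0.923]
force: [0.3, -0.0, -0.5]
width: 0.0608
[(array([344.9, 229.9]), [342, 223, 7, 15, 92])] [(array([296.9, 259. ]), [293, 255, 9, 9, 55])] [(array([296.9, 211.8]), [292, 205, 11, 15, 130])]
r 0.09002250348631553 clamp 1.551690281844931
knob expect [297.33138714 212.03026724]
```

View pics/crop5.png

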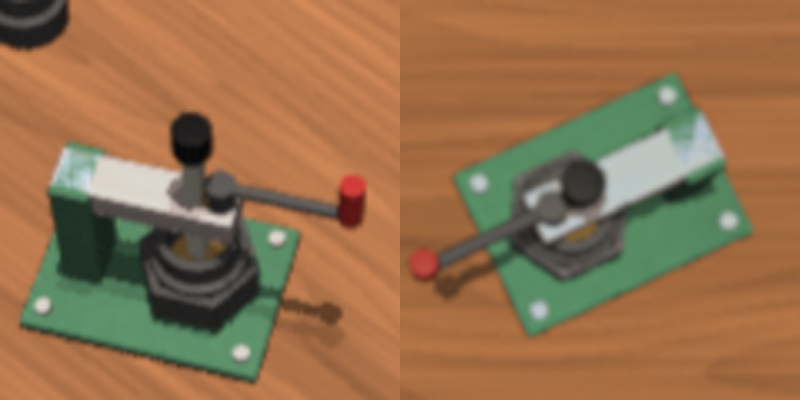

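The lever lies along the guide (clamp about 1.55, within measurement error of 1.57), the knob is at the height where it touched the seat, and the robot is clear. I hand in.

```bash
python3 -c "
from station import order
print(order.sign_off())"
```

```text
the job is handed in; nothing more can be done
None
```

The probe is down on the seat and the clamp lever is swung to its stop. I handed the job in at about 17.5 s on the robot's clock.

- **Probe:** I gripped it by the black knob and lowered it in small steps. Wrist Fz went from about 1 N to 9 N, then 14 N, with almost no further travel, which puts the tip at about 47.5 mm above the bench. After I released it, and again after locking, the camera showed the knob within about 0.5 px of that height.
- **Clamp:** I gripped the red post and swung it until 16 N moved it no further. The final top-view measurement gave 1.55 rad at a radius of 90 mm, which agrees with 1.57 within measurement error. The gripper's own position read 1.60 rad.
- **Partway through the swing:** the gripper sat about 4 mm outside the arc. I corrected this before the second half and the post stayed between the fingers.
- **Finish:** The arm ended clear of everything. It stayed well away from the loose things, though I did not measure their positions again at the end.

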